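Square a line across the mounting plate at its hole

TASK

Set the engineer's square on the steel mounting plate, ready for scribing a line across it: the stock flush along the plate's straight long edge, the one without cut-outs, the blade lying across the plate, and the blade's outer edge crossing the 10 mm hole. Lay the square down flat and let go of it, without shoving the plate out of its place, and leave the other things on the bench alone.

Things in the scene. Friction and masses are not known exactly. Their poses are not given: they have to be found in the camera images.
- square: Bright steel engineer's square, an L lying flat, 0.5 kg. Origin: centre of the underside of its thick bar (stock), 26 mm (own x) by 120 (own y) by 19 high. Thin blade at the stock's +y end points to +x: x 13 to 133, y 35 to 60, z 8.3 to 10.7 mm. Stock's inner face x = 13 mm, blade's outer edge y = 60 mm. Mass centre near (8, 5) mm. Grip the stock's upper half across x: fingers then clear the plate
- stock_blade_end (a point): point on the stock's inner face near the blade, at (13, 55, 4.5) mm in the square's frame, axes as the square's
- stock_free_end (a point): point on the stock's inner face near its other end, at (13, -55, 4.5) mm in the square's frame
- blade_tip (a point): outer corner of the blade's free end, at (133, 60, 9.5) mm in the square's frame
- plate: Dark steel plate 200 mm (own x) by 100 (own y) by 8 thick, 1.2 kg, loose, flat on the bench, turned any way. Origin: centre of its underside. Straight long edge at y = -50 mm; the edge at y = +50 has two cut-outs 35 wide, 22 deep. Other holes: 22 mm at (50, 5), 6 mm at (85, -35) and (-85, -35). With the square set, its x points along the plate's +y
- hole (a point): centre of the 10 mm hole, at the plate's top face, at (-50, 0, 8) mm in the plate's frame; with the square set to it the whole stock bears on the edge and the blade clears the top by 0.3 mm
- fitting: Bystander, loose: brass tube fitting standing upright, about 24 mm across its hexagon and 40 mm tall; origin under its centre
- screwdriver: Bystander, loose: screwdriver with a red handle, 180 mm long, lying flat along its own x, handle to -x, at most about 30 mm high
- tape: Bystander, loose: roll of orange tape lying flat, 90 mm outside diameter, 20 mm high; origin under its centre
- sensor_head: Bystander, loose: round aluminium sensor connection head, 60 mm diameter, 44 mm high, with a stub of 20 to 25 mm diameter reaching 56 mm from its centre along its own x; origin under the round part's centre
- bent_tube: Bystander, loose: bright steel tube of 8 mm diameter bent once to an L with legs of about 190 and 100 mm, lying flat beyond the work; origin within the L at bench level
- drill: Bystander, loose: cordless drill lying on its side near the right-hand end of the bench, 72 mm high, about 200 mm long; origin at bench level under its motor
- scriber: Bystander, loose: steel scriber, a thin rod 157 mm long and 9 to 12 mm thick lying flat along its own x, point to +x
- offcut: Bystander, loose: plain dark steel flat bar, 120 by 32 by 8 mm, no holes; origin under its centre
- pliers: Bystander, loose: pliers with yellow grips lying flat along own x, about 165 mm long, 18 mm high, jaws to +x

How it is judged:
At the end, for the whole second after the job is handed in: Both ends of the stock within 2 mm of the plate's straight edge; blade across the plate, its outer edge within 5 mm of the 10 mm hole's centre; square flat on the bench (tilt under 0.04 rad, under 3 mm up); both at rest; plate flat, its centre and hole less than 25 mm from their start (y of stock_blade_end in the frame of plate between -0.052 and -0.048 m and y of stock_free_end in the frame of plate between -0.052 and -0.048 m and y of hole in the frame of square between 0.055 and 0.065 m and x of hole in the frame of square above 0.013 m and angle between square's own z axis and vertical below 0.04 rad and height (world z) of square below 0.003 m and angle between plate's own z axis and vertical below 0.03 rad and linear speed of each of square, plate below 0.01 m/s and distance of each of plate, hole from where it was at the start of the episode below 0.025 m); the robot touches nothing.
It fails at once if another thing on the bench was moved by more than 30 mm (distance of any of fitting, screwdriver, tape, sensor_head, bent_tube, drill, scriber, offcut, pliers from where it was at the start of the episode above 0.03 m).
It also fails if it takes over 40 s, if anything falls off the work surface, if the arm or the gripper's body presses on something with over 40 N, if the wrist force passes 120 N, or if a joint passes its speed limit or range.

ROBOT

A 6-joint arm with a two-finger parallel gripper is mounted at the origin on the work surface. World frame = base frame: x ahead of the robot, y to its left, z up, the work surface at z = 0. Lengths are in m, angles in rad, forces in N, time in s.
With the tool pointing down it reaches from about 0.225 to 0.875 m from the base axis. Payload 3.4 kg.
Tool frame: the origin (TCP) lies at the very end of the fingers, on their centre line; the grasp point (between the pads) lies 19 mm behind it (manip.tcp_to_grasp is the distance from the TCP to the grasp point, in m); z points along the fingers, y is the line along which they close (so a half turn about z gives the same grasp; the last joint's range is limited). The gripper opens to 85 mm and grips with 20 to 120 N. Pads are 22 mm wide; open, the fingers measure 114 mm over their backs; the gripper's body (76 mm by 85 mm) begins 54 mm behind the grasp point. The pads swing forward as they close: fully open they stand 13 mm farther back than shut.
Start: joints at [1.084, 0.276, 1.505, -0, 1.361, -0.121], TCP at [0.206, 0.537, 0.231] pointing down, gripper open.
Joint ranges: [-2.89, 2.89], [-0.75, 2.08], [0.22, 2.7], [-1.18, 4.32], [0.11, 2.71], [-2.7, 2.7]. Speed limits (rad/s): [2.57, 2.57, 3.14, 3.14, 3.14, 3.14].

INTERFACE

Orientations are given as a unit quaternion [w, x, y, z].
In Python, from rig import status, get_image, job, manip gives the robot as it stands.
- The arm moves only by the tool apply_moves, never from a script. Its arguments are lists of equal length, an entry for each row: "xyz": the shift along the tool's x, y, z each as a share of 0.3 m, from -1 to 1, a list of three; "rot": the turn, a rotation vector about the tool's x, y, z each as a share of 60 degrees, from -1 to 1, a list of three; "hand": the opening, from -1 (shut) to 1 (fully open). A call has 1 to 8 rows; each row shifts and turns the commanded pose from where the row before left it, along the tool's axes as they then stand; what a row does not reach is not made up. A row lasts 1/8 s, in which the tool goes at most 62.5 mm and 10.7 degrees, less where a joint would pass 70% of its speed; a pose out of reach is approached as far as the arm can. A call with a number of a shift or a turn outside -1 to 1 is refused whole. A call with a gripper value outside its range is refused whole. The fingers move at their own pace and stop on an object; "force" is the grip in N (left out, the last holds). Time passes only in rows, so rows that do not move let the fingers close. It gives the time, the measured TCP pose, the force, the opening and the grip force at its end, in the units of the state.
- status.get_state(): the state, without advancing time (a new reading comes with each control period).
- get_image(name): name is "scene" or "top"; returns a dict with "pixels" (384x512x3 uint8, red, green, blue), "fovy" (degrees; the focal length in pixels is half the picture's height over the tangent of half this angle, whatever the lens; pixels are square), "cx", "cy" (the principal point, pixels), "origin" and "orientation" of the camera in the world. Camera axes: x right, y down, z forward; pixel columns grow to the right and rows downward; lengths in m; the calibration is good to about 2 mm. A picture is of the moment at which its call begins. There is no depth.
- job.sign_off(): hands the job in; it is judged then, once.
The state is a dict: "clock": time; "qpos": joint angles; "qd": joint speeds; "effort": joint torques, N m; "position": TCP position; "ee_rot": TCP orientation; "contact_force": force on the tool from outside, world axes, zero at the start; "moment": the same for the moment, N m; "width": finger opening in m; "gripper_force": force on a finger pad.
Only numpy, scipy, OpenCV 4.12 (cv2) and the standard library are available. Lean on these libraries where they do the work, as an engineer would, in place of code of your own. Each camera call takes 0.05 s, during which the arm holds its last target. There are 200 camera calls.

## Working session

There is one attempt and no reset: what is moved stays moved. The work goes in short steps, Python scripts to look and compute and a tool call to move; the robot and the scene stay as the last step left them, time stands still between calls to the robot, and variables do not carry over. Pictures are saved under pics/ and viewed, at most 10 in all, crops included, and the job is handed in when it is done.

Besides the shell and the picture viewer there is one more tool, called after ">>>" as name(argument=value, ...) on one line, values as JSON. apply_moves: Moves the arm, as the interface text tells. Its arguments: {"type":"object","properties":{"xyz":{"type":"array","items":{"type":"array","items":{"type":"number","minimum":-1,"maximum":1}}},"rot":{"type":"array","items":{"type":"array","items":{"type":"number","minimum":-1,"maximum":1}}},"hand":{"type":"array","items":{"type":"number"}},"force":{"type":"number"}},"required":["xyz","rot","hand"]}

```bash
mkdir -p pics; cat > h.py <<'E'
import numpy as np, cv2
from scipy.spatial.transform import Rotation as R
from rig import status, get_image, job, manip
def cam(n):
    d=get_image(n); d['f']=192/np.tan(np.radians(d['fovy'])/2)
    q=d['orientation']; d['R']=R.from_quat([q[1],q[2],q[3],q[0]]).as_matrix(); return d
def cast(d,uv,z):
    uv=np.atleast_2d(np.array(uv,float)); r=np.c_[(uv[:,0]-d['cx'])/d['f'],(uv[:,1]-d['cy'])/d['f'],np.ones(len(uv))]@d['R'].T
    o=np.array(d['origin']); return o+r*((z-o[2])/r[:,2])[:,None]
def proj(d,p):
    c=(np.atleast_2d(p)-np.array(d['origin']))@d['R']; return c[:,:2]/c[:,2:]*d['f']+[d['cx'],d['cy']]
def save(d,n,crop=None,k=1):
    im=d['pixels'][:,:,::-1]
    if crop: im=im[crop[1]:crop[3],crop[0]:crop[2]]
    cv2.imwrite('pics/'+n,cv2.resize(im,None,fx=k,fy=k,interpolation=cv2.INTER_CUBIC))
E
python3 - <<'E'
from h import *
for n in('top','scene'):
    d=cam(n); save(d,n+'0.png',k=1.55); print(n,d['fovy'],d['cx'],d['cy'],d['origin'],d['orientation'])
print(status.get_state())
E
```

```text
top 51.89700317748046 250.93655182617508 192.98608006892974 [ 0.44562434 -0.06420137  1.37039342] [ 0.02575973 -0.70307091  0.70997409 -0.03105697]
scene 54.502879577919096 253.57054768932676 198.10561172641238 [1.14716145 0.4198136  0.93267764] [-0.14024289  0.39569334  0.85026467 -0.31750385]
{'clock': 0.1, 'qpos': array([ 1.08399495e+00,  2.76553389e-01,  1.50599694e+00,  3.16548468e-05,
        1.36068930e+00, -1.20986309e-01]), 'qd': array([ 0.00160779, -0.00101855, -0.00151183, -0.00033615,  0.00056209,
       -0.00106601]), 'effort': array([ 5.11562776e-04, -4.17702985e+01, -2.46405244e+01, -4.49362041e-07,
        5.71854034e-03,  5.80924151e-06]), 'position': array([0.20545474, 0.53655077, 0.23051769]), 'ee_rot': array([-2.61186644e-04,  1.81892566e-01,  9.83318064e-01, -7.81124549e-04]), 'contact_force': array([0.21672488, 0.10256921, 0.34245363]), 'moment': array([-0.00757315, -0.00329181, -0.02341063]), 'gripper_force': 0.0, 'width': 0.08509764138765466}
```

View pics/top0.png

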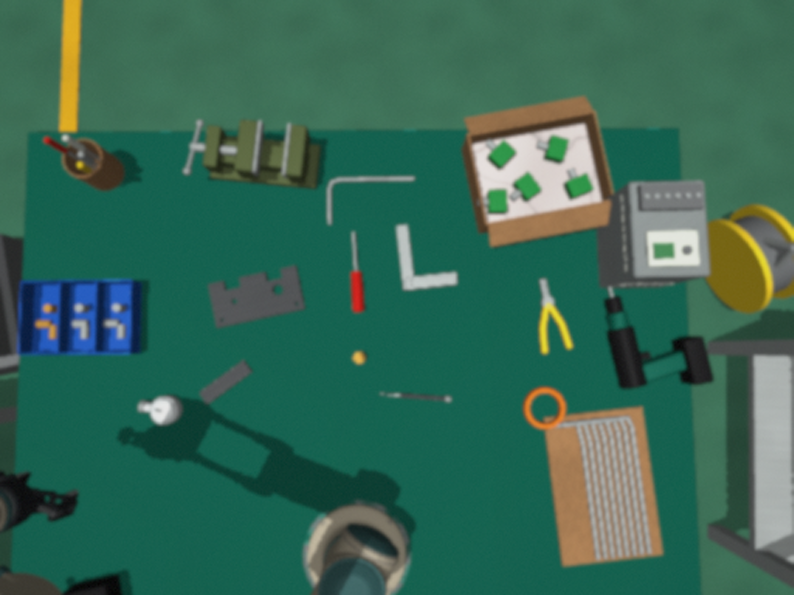

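View pics/scene0.png

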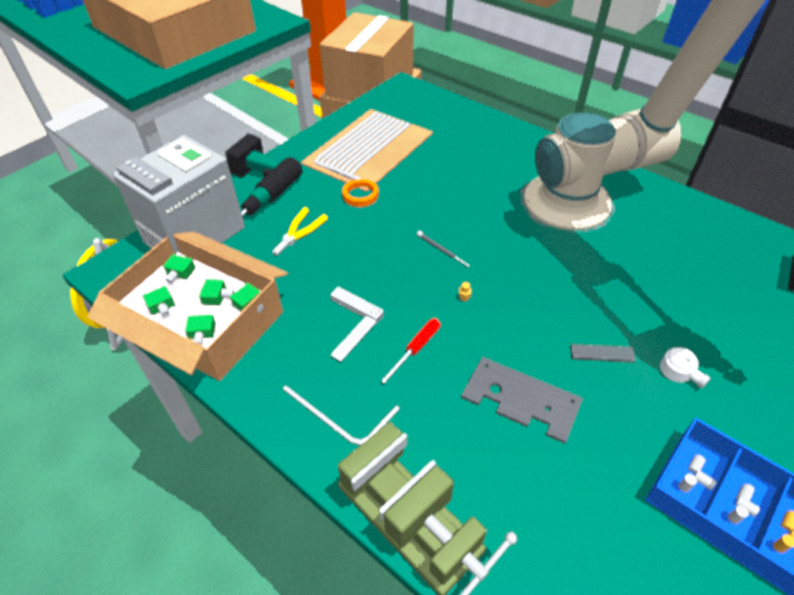

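The top view (x up, y left) shows the square at about (425,262) in the enlarged picture. Its stock is the lower, shorter leg and its blade points up. The plate is at (255,296) with its straight edge at the bottom, and the offcut lies below that at (225,381). I'll measure the square and plate next.

```bash
cat > meas.py <<'E'
from h import *
def masks(d):
    im=cv2.resize(d['pixels'],None,fx=4,fy=4,interpolation=cv2.INTER_CUBIC)
    hsv=cv2.cvtColor(im,cv2.COLOR_RGB2HSV); return im,hsv[:,:,1],hsv[:,:,2]
def contour(m,near):
    n,l,s,c=cv2.connectedComponentsWithStats(m.astype(np.uint8)*255)
    ok=[i for i in range(1,n) if s[i,4]>1500]; i=min(ok,key=lambda i:np.hypot(*(c[i]-near)))
    ct=max(cv2.findContours((l==i).astype(np.uint8),cv2.RETR_EXTERNAL,cv2.CHAIN_APPROX_NONE)[0],key=len)[:,0]
    return ct,(l==i),c[i]
def up2uv(p): return (np.asarray(p,float)+.5)/4-.5
def edge(P,origin,ang,axis,val,lo,hi,tol=.006):
    "line fit to world pts P near local axis=val, other coordinate in lo..hi; returns (offset, angle) in local frame"
    c,s=np.cos(ang),np.sin(ang); L=(P[:,:2]-origin)@np.array([[c,-s],[s,c]])
    o=1-axis; k=(abs(L[:,axis]-val)<tol)&(L[:,o]>lo)&(L[:,o]<hi)
    a,b=np.polyfit(L[k,o],L[k,axis],1); return a,b,k.sum(),np.std(L[k,axis]-a*L[k,o]-b)
E
python3 - <<'E'
from meas import *
d=cam('top'); im,S,V=masks(d)
g=lambda u,v:(u/1.55*4,v/1.55*4)
for u,v in((230,310),(255,296),(425,284),(405,250),(330,330),(225,381)):
    x,y=map(int,g(u,v)); print(u,v,im[y,x],S[y,x],V[y,x])
low=S<100
sq,sm,sc=contour(low&(V>150),g(420,265)); pl,pm,pc=contour(low&(V>40)&(V<140),g(255,296))
for n,ct in(('sq',sq),('pl',pl)):
    P=cast(d,up2uv(ct),.019 if n=='sq' else .008); print(n,len(ct),P.min(0),P.max(0), cv2.contourArea((P[:,:2]*1000).astype(np.float32)))
    vis=im[:,:,::-1].copy(); 
vis=im[:,:,::-1].copy(); cv2.drawContours(vis,[sq[:,None],pl[:,None]],-1,(0,0,255),1)
cv2.imwrite('pics/c.png',vis[600:960,480:1240])
E
```

```text
230 310 [86 87 90] 11 90
255 296 [82 84 85] 9 85
425 284 [197 203 201] 8 203
405 250 [188 194 192] 8 194
330 330 [20 99 81] 203 99
225 381 [86 88 90] 11 90
sq 577 [ 0.57762888 -0.22360624  0.019     ] [ 0.72169163 -0.09186428  0.019     ] 5886.694361260859
pl 731 [0.49705236 0.11470205 0.008     ] [0.63361707 0.33012103 0.008     ] 18744.168188441545
```

View pics/c.png

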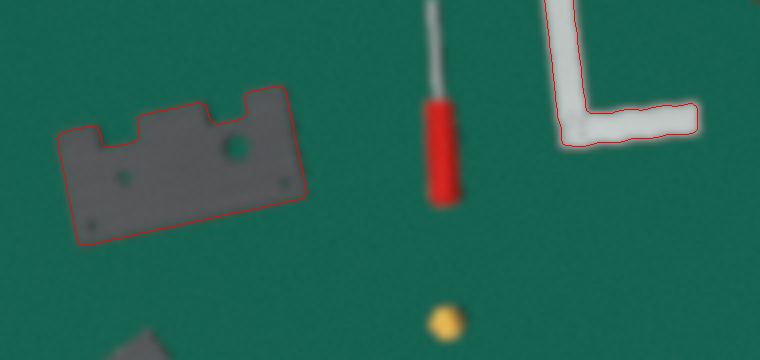

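The contours fit: the plate's straight edge runs (80,245)–(305,197), its 10 mm hole is at (124,178), and the square's corner is at (562,145). Next I'll fit lines to get both poses and the moves.

```bash
cat >> meas.py <<'E'
def Rm(a): return np.array([[np.cos(a),-np.sin(a)],[np.sin(a),np.cos(a)]])
def frame(P,o,ang,e0,e1,av,it=6):
    "refine o,ang: e0=lines axis0=val, e1=lines axis1=val, each (val,lo,hi); averaged offsets; av=list of edges for angle"
    for i in range(it):
        tol=.010 if i<2 else .005; r=[[edge(P,o,ang,ax,*e,tol=tol) for e in es] for ax,es in((0,e0),(1,e1))]
        d0=np.mean([x[1]-e[0] for x,e in zip(r[0],e0)]); d1=np.mean([x[1]-e[0] for x,e in zip(r[1],e1)])
        da=np.mean([(-1 if ax==0 else 1)*r[ax][k][0] for ax,k in av])
        o=o+Rm(ang)@[d0,d1]; ang+=da
    return o,ang,[[(round((x[1]-e[0])*1e3,2),round(x[0],4)) for x,e in zip(rr,es)] for rr,es in zip(r,(e0,e1))]
def plate(d,near=(658,764)):
    im,S,V=masks(d); ct,m,_=contour((S<100)&(V>40)&(V<140),near); P=cast(d,up2uv(ct),.008)
    a=np.array([P[P[:,1].argmax()],P[P[:,0].argmin()],P[P[:,1].argmin()]])[:,:2]  # left-up, bottom, right corners
    ex=a[2]-a[1]; ang=np.arctan2(ex[1],ex[0]); o=a[1]+Rm(ang)@[.1,.05]
    return frame(P,o,ang,[(-.1,-.04,.04),(.1,-.04,.04)],[(-.05,-.09,.09)],[(1,0)])
def square(d,near,ang):
    im,S,V=masks(d); ct,m,_=contour((S<100)&(V>150),near)
    P=cast(d,up2uv(ct),.019); Q=cast(d,up2uv(ct),.0107)
    c=P[np.argmin((P[:,:2]@Rm(ang))@[1,-.7])][:2]; o=c-Rm(ang)@[-.013,.06]
    s=frame(P,o,ang,[(-.013,-.05,.05),(.013,-.05,.025)],[(-.06,-.009,.009)],[(0,0),(0,1)])
    b=frame(Q,o,ang,[(.133,.039,.056)],[(.035,.02,.125),(.06,.02,.125)],[(1,0),(1,1)])
    return s,b
E
python3 - <<'E'
from meas import *
d=cam('top'); 
o,a,r=plate(d); print('plate',o,a,np.degrees(a),r); 
h=o+Rm(a)@[-.05,0]; print('hole',h,'px',(proj(d,[*h,.008])+.5)*4-.5-[480,600])
s,b=square(d,(1085,684),.1); print('stock',s); print('blade',b)
st=status.get_state(); q=st['ee_rot']; M=R.from_quat([q[1],q[2],q[3],q[0]]).as_matrix(); print(np.round(M,4))
t=o+Rm(a)@[.01,-.063]; print('square goal',t,'ang',a+np.pi/2)
E
```

```text
plate [0.56507534 0.22221937] -1.364117410706108 -78.15817039377393 [[(np.float64(-0.66), np.float64(-0.0006)), (np.float64(0.66), np.float64(0.0036))], [(np.float64(0.0), np.float64(-0.0))]]
hole [0.55481481 0.27115526] px [[124.81846878 177.80213216]]
stock (array([ 0.59557543, -0.16376922]), np.float64(0.10213674623788091), [[(np.float64(0.18), np.float64(-0.0054)), (np.float64(-0.18), np.float64(0.0054))], [(np.float64(0.0), np.float64(-0.1215))]])
blade (array([ 0.59522826, -0.16457676]), np.float64(0.10300361622446705), [[(np.float64(-0.0), np.float64(0.0033))], [(np.float64(0.05), np.float64(0.0019)), (np.float64(-0.05), np.float64(-0.0019))]])
[[-9.338e-01  3.577e-01 -5.000e-04]
 [ 3.577e-01  9.338e-01 -1.000e-03]
 [ 1.000e-04 -1.100e-03 -1.000e+00]]
square goal [0.50546822 0.19950392] ang 0.20667891608878852
```

>>> apply_moves(xyz=[[-0.146,-0.122,0],[-0.146,-0.122,0],[-0.146,-0.122,0],[-0.146,-0.122,0],[-0.146,-0.122,0],[-0.146,-0.122,0],[-0.146,-0.122,0]], rot=[[0,0,0],[0,0,0],[0,0,0],[0,0,0],[0,0,0],[0,0,0],[0,0,0]], hand=[0.3,0.3,0.3,0.3,0.3,0.3,0.3], force=40)

```text
clock: 1.08
position: [0.4009, 0.1864, 0.2314]
ee_rot: [0.0, 0.182, 0.983, 0.0]
contact_force: [1.1, -0.3, 0.4]
width: 0.0557
gripper_force: 0.0
```

>>> apply_moves(xyz=[[-0.146,-0.122,0],[-0.146,-0.122,0],[-0.146,-0.122,0],[-0.146,-0.122,0],[-0.146,-0.122,0],[-0.146,-0.122,0],[-0.146,-0.122,0]], rot=[[0,0,0],[0,0,0],[0,0,0],[0,0,0],[0,0,0],[0,0,0],[0,0,0]], hand=[0.3,0.3,0.3,0.3,0.3,0.3,0.3])

```text
clock: 1.95
position: [0.5957, -0.1626, 0.2311]
ee_rot: [-0.0, 0.182, 0.983, 0.0]
contact_force: [1.0, 0.7, 0.3]
width: 0.0555
gripper_force: 0.0
```

>>> apply_moves(xyz=[[0,0,0],[0,0,0],[0,0,0],[0,0,0],[0,0,0],[0,0,0],[0,0,0]], rot=[[0,0,0.17],[0,0,0.17],[0,0,0.17],[0,0,0.17],[0,0,0.17],[0,0,0.17],[0,0,0.033]], hand=[0.3,0.3,0.3,0.3,0.3,0.3,0.3])

```text
clock: 2.82
position: [0.5949, -0.1608, 0.231]
ee_rot: [-0.0, 0.67, 0.742, -0.0]
contact_force: [0.2, 0.6, -0.1]
width: 0.0559
gripper_force: 0.0
```

>>> apply_moves(xyz=[[0.005,0,0.14],[0,0,0.14],[0,0,0.14],[0,0,0.14],[0,0,0.1],[0,0,0.06],[0,0,0.0183],[0,0,0]], rot=[[0,0,0],[0,0,0],[0,0,0],[0,0,0],[0,0,0],[0,0,0],[0,0,0],[0,0,0]], hand=[0.3,0.3,0.3,0.3,0.3,0.3,0.3,0.3])

```text
clock: 3.82
position: [0.5951, -0.1594, 0.0099]
ee_rot: [-0.0, 0.67, 0.743, 0.0]
contact_force: [-0.6, -0.0, 0.9]
width: 0.0554
gripper_force: 0.0
```

```bash
python3 - <<'E'
from h import *
d=cam('scene'); save(d,'pre.png',(170,150,300,250),6); s=status.get_state(); print(s['position'],s['ee_rot'],s['contact_force'])
E
```

```text
[ 0.59548938 -0.15956253  0.01045254] [5.81048939e-04 6.69777090e-01 7.42561943e-01 2.69404899e-04] [-0.03203389  1.06247825  0.23929396]
```

View pics/pre.png

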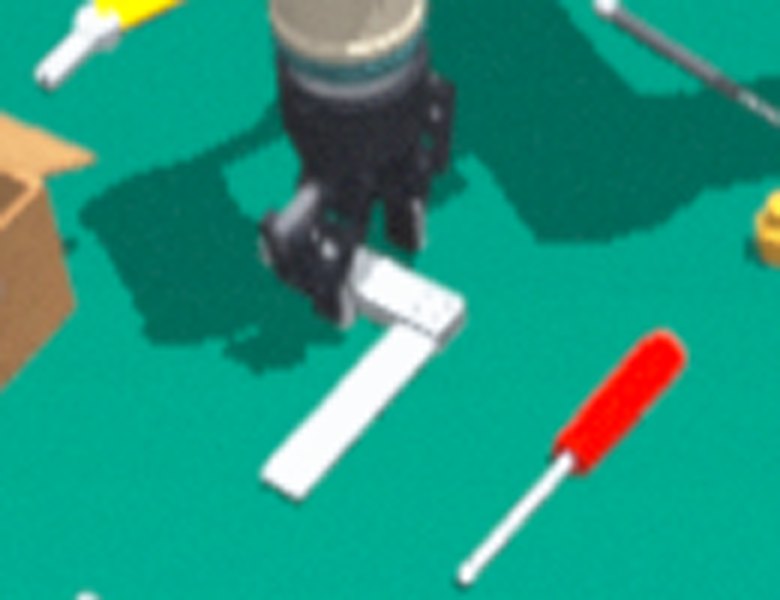

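The fingers straddle the stock's middle, with the near finger at (340,300) and the far one at (410,225). I'll close them.

>>> apply_moves(xyz=[[0,0,0],[0,0,0],[0,0,0],[0,0,0],[0,0,0],[0,0,0]], rot=[[0,0,0],[0,0,0],[0,0,0],[0,0,0],[0,0,0],[0,0,0]], hand=[-1,-1,-1,-1,-1,-1], force=60)

```text
clock: 4.62
position: [0.5955, -0.1596, 0.0111]
ee_rot: [0.001, 0.67, 0.742, 0.0]
contact_force: [-1.0, -0.4, 5.4]
width: 0.0244
gripper_force: 60.2
```

>>> apply_moves(xyz=[[0,0,-0.03],[0,0,-0.07],[0,0,-0.08],[0,0,-0.08],[0,0,-0.04],[0,0,0]], rot=[[0,0,0],[0,0,0],[0,0,0],[0,0,0],[0,0,0],[0,0,0]], hand=[-1,-1,-1,-1,-1,-1])

```text
clock: 5.38
position: [0.5951, -0.1594, 0.1002]
ee_rot: [0.0, 0.67, 0.742, 0.0]
contact_force: [0.9, 0.7, -3.9]
width: 0.0241
gripper_force: 59.4
```

```bash
python3 - <<'E'
from h import *
d=cam('scene'); save(d,'lift.png',(150,110,320,240),4.6); s=status.get_state(); print(s['position'],s['ee_rot'],s['contact_force'],s['moment'],s['width'])
E
```

```text
[ 0.59445702 -0.15918928  0.0993416 ] [-4.07133294e-04  6.70027038e-01  7.42336575e-01 -1.11131342e-04] [-0.15420486  0.19406508 -3.50534733] [-0.02282945  0.08429633 -0.00728572] 0.024111083766675832
```

View pics/lift.png

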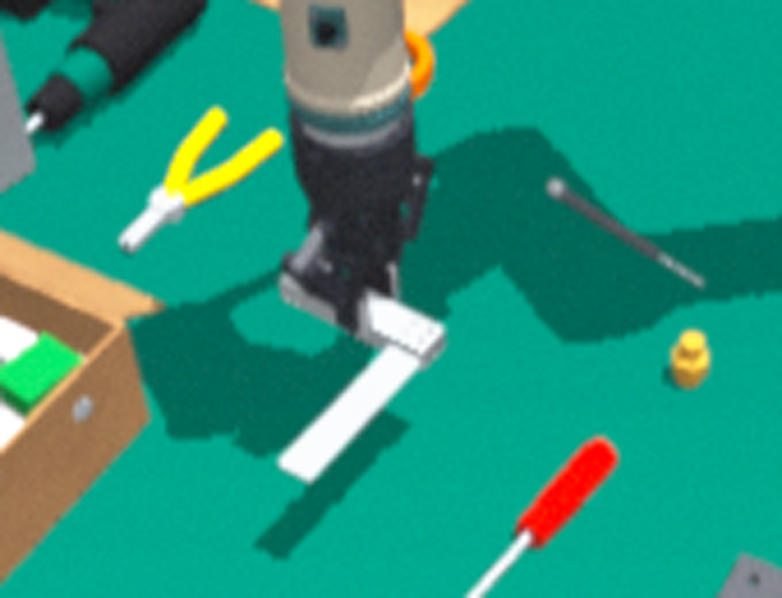

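The square hangs level at about (360,390), clear of the bench. I'll carry it over to the plate.

>>> apply_moves(xyz=[[0.06,-0.01,0],[0.12,-0.02,0],[0.13,-0.021,0],[0.15,-0.024,0],[0.15,-0.024,0],[0.15,-0.024,0],[0.15,-0.024,0],[0.13,-0.021,0]], rot=[[0,0,0],[0,0,0],[0,0,0],[0,0,0],[0,0,0],[0,0,0],[0,0,0],[0,0,0]], hand=[-1,-1,-1,-1,-1,-1,-1,-1])

```text
clock: 6.42
position: [0.5104, 0.1482, 0.0989]
ee_rot: [-0.001, 0.67, 0.743, -0.001]
contact_force: [0.7, 0.6, -3.3]
width: 0.0243
gripper_force: 59.4
```

>>> apply_moves(xyz=[[0.12,-0.019,0],[0.075,-0.01,0],[0,0,0],[0,0,0],[0,0,0],[0,0,0]], rot=[[0,0,0],[0,0,0],[0,0,-0.03],[0,0,-0.04],[0,0,-0.03],[0,0,0]], hand=[-1,-1,-1,-1,-1,-1])

```text
clock: 7.18
position: [0.4979, 0.2027, 0.0995]
ee_rot: [-0.0, 0.63, 0.776, -0.0]
contact_force: [1.3, 0.2, -3.4]
width: 0.0239
gripper_force: 59.3
```

```bash
python3 - <<'E'
from h import *
s=status.get_state(); print(s['position'],s['ee_rot'],s['contact_force'],s['moment'],s['width']); q=s['ee_rot']; print('yaw',2*np.arctan2(q[1],q[2]), 'square yaw', np.arctan2(q[2]**2-q[1]**2,2*q[1]*q[2]))
T=np.array([.4986,.2032]); M=R.from_quat([q[1],q[2],q[3],q[0]]).as_matrix(); print('tool shift mm',(M.T@[*(T-s['position'][:2]),0])*1e3)
d=cam('scene'); save(d,'over.png',(250,170,420,300),4.6)
E
```

```text
[0.49793547 0.20271827 0.09952216] [-2.10416517e-04  6.30416967e-01  7.76256596e-01 -3.18295596e-04] [ 1.25579757  0.2100704  -3.38534326] [ 0.01282231  0.0195162  -0.02127319] 0.023930866494877207
yaw 1.364180608556708 square yaw 0.2066157182381885
tool shift mm [ 3.35153627e-01  7.49222861e-01 -5.94020794e-04]
```

View pics/over.png

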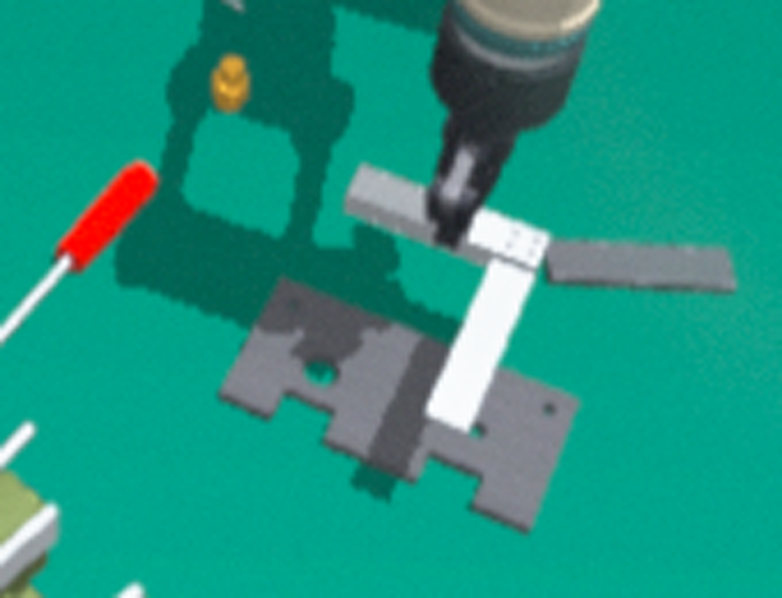

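The square hangs over the plate, with the stock about 6 mm off the straight edge and the blade over the plate by the hole at (480,428). I'll lower it now.

>>> apply_moves(xyz=[[0.001,0,0.06],[0,0,0.08],[0,0,0.07],[0,0,0.05],[0,0,0.023],[0,0,0.005],[0,0,0]], rot=[[0,0,0],[0,0,0],[0,0,0],[0,0,0],[0,0,0],[0,0,0],[0,0,0]], hand=[-1,-1,-1,-1,-1,-1,-1])

```text
clock: 8.1
position: [0.4987, 0.2036, 0.0139]
ee_rot: [0.0, 0.63, 0.776, 0.0]
contact_force: [-0.6, 0.5, -3.5]
width: 0.024
gripper_force: 59.3
```

>>> apply_moves(xyz=[[0,0,0.003],[0,0,0.003],[0,0,0.002],[0,0,0]], rot=[[0,0,0],[0,0,0],[0,0,0],[0,0,0]], hand=[-1,-1,-1,-1])

```text
clock: 8.6
position: [0.4983, 0.2035, 0.0111]
ee_rot: [0.0, 0.63, 0.776, 0.0]
contact_force: [-0.5, 1.3, -2.4]
width: 0.0239
gripper_force: 59.4
```

```bash
python3 - <<'E'
from meas import *
for i in range(3):
    s=status.get_state(); d=cam('top'); print(s['position'],s['contact_force'],s['moment'])
save(d,'topd.png',(100,140,240,245),5.5)
E
```

```text
[0.49825855 0.20352556 0.01113392] [-0.52448925  1.29458201 -2.43186997] [ 0.00520485  0.06654894 -0.00558737]
[0.49826165 0.20351381 0.01111314] [-0.22605865  0.58760386 -2.77933803] [-0.01915967  0.06959915  0.02835473]
[0.4982865  0.20351864 0.01111382] [-1.0881298   0.53183655 -2.4356547 ] [0.03748875 0.01896803 0.00680695]
```

View pics/topd.png

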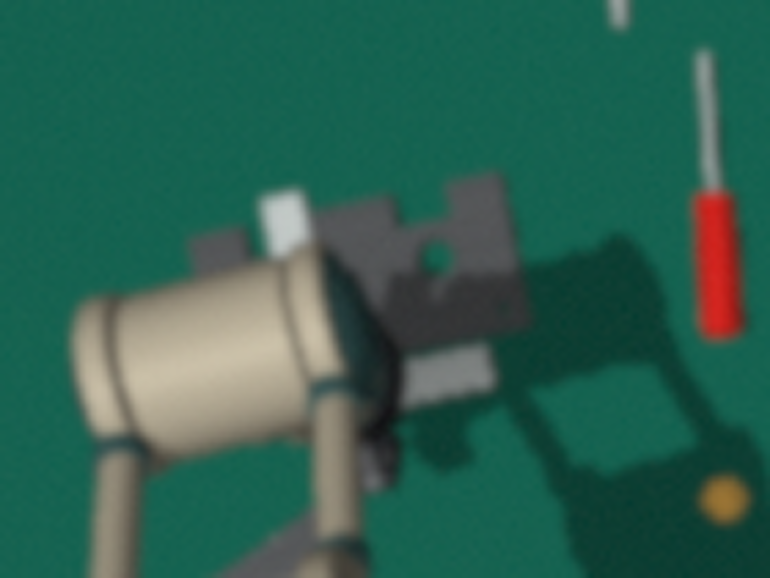

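The stock's free end at (450,375) is parallel to the plate's edge with a small gap, and the bench is just starting to carry load. I'll go down a little more, then slide the stock gently against the edge.

>>> apply_moves(xyz=[[0,0,0.002],[0,0.003,0],[0,0.003,0],[0,0.003,0],[0,0.003,0],[0,0.003,0],[0,0.003,0],[0,0,0]], rot=[[0,0,0],[0,0,0],[0,0,0],[0,0,0],[0,0,0],[0,0,0],[0,0,0],[0,0,0]], hand=[-1,-1,-1,-1,-1,-1,-1,-1])

```text
clock: 9.75
position: [0.5015, 0.2042, 0.0111]
ee_rot: [-0.001, 0.63, 0.776, -0.001]
contact_force: [-5.0, -1.0, 7.9]
width: 0.0242
gripper_force: 60.7
```

>>> apply_moves(xyz=[[0,0.003,0],[0,0.003,0],[0,0.003,0],[0,0,0]], rot=[[0,0,0],[0,0,0],[0,0,0],[0,0,0]], hand=[-1,-1,-1,-1])

```text
clock: 10.25
position: [0.5041, 0.2047, 0.011]
ee_rot: [-0.001, 0.63, 0.776, -0.001]
contact_force: [-5.7, -1.8, 7.5]
width: 0.0243
gripper_force: 60.7
```

```bash
python3 - <<'E'
from meas import *
s=status.get_state(); d=cam('scene'); print(s['position'],s['contact_force'],s['moment'])
save(d,'scn2.png',(270,190,400,290),6)
E
```

```text
[0.50414985 0.20473836 0.01103779] [-5.7432824  -1.79151238  7.52749801] [-0.18993773  0.87337683 -0.0104411 ]
```

View pics/scn2.png

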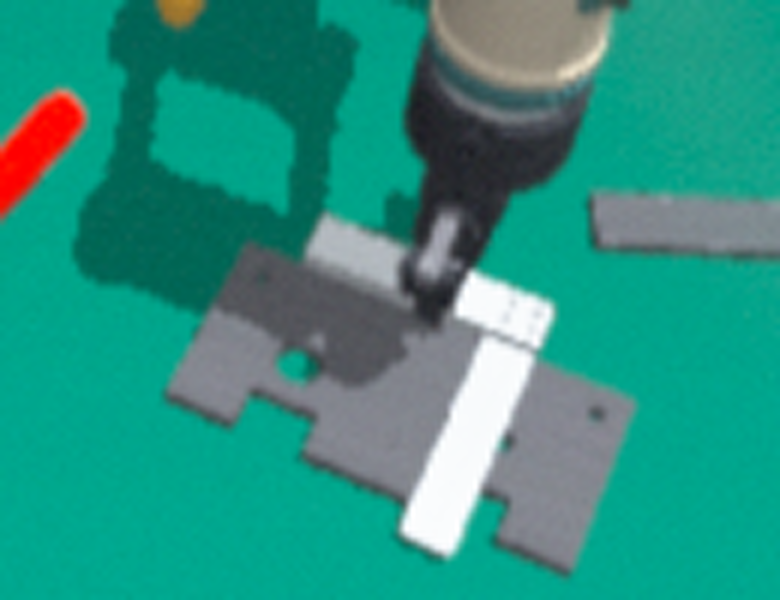

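In the picture the blade's outer edge crosses the hole at (507,440) and the stock is very near the edge. I'll ease the downward press and push a few more mm so it seats.

>>> apply_moves(xyz=[[0,0.002,-0.002],[0,0.003,0],[0,0.003,0],[0,0.003,0],[0,0,0]], rot=[[0,0,0],[0,0,0],[0,0,0],[0,0,0],[0,0,0]], hand=[-1,-1,-1,-1,-1])

```text
clock: 10.92
position: [0.5044, 0.2048, 0.011]
ee_rot: [-0.003, 0.63, 0.776, -0.004]
contact_force: [-10.1, -2.4, 9.3]
width: 0.0236
gripper_force: 60.9
```

>>> apply_moves(xyz=[[0,0.003,0],[0,0.003,0],[0,0.002,0],[0,0,0]], rot=[[0,0,0],[0,0,0],[0,0,0],[0,0,0]], hand=[-1,-1,-1,-1])

```text
clock: 11.42
position: [0.5045, 0.2048, 0.0111]
ee_rot: [-0.004, 0.63, 0.776, -0.006]
contact_force: [-13.7, -2.8, 13.4]
width: 0.024
gripper_force: 61.3
```

```bash
python3 - <<'E'
from meas import *
s=status.get_state(); print(s['position'],s['ee_rot'],s['contact_force'],s['moment'])
E
```

```text
[0.5044552  0.20481585 0.01105399] [-0.00432915  0.63025573  0.77635578 -0.00553874] [-13.72905988  -2.76629129  13.36131002] [-0.38875006  1.9566553  -0.13108758]
```

The push force has risen to 14 N with no further travel, so the stock is seated. I'll relax the push before letting go.

>>> apply_moves(xyz=[[0,-0.004,0],[0,-0.004,0],[0,-0.004,0],[0,-0.002,0],[0,0,0]], rot=[[0,0,0],[0,0,0],[0,0,0],[0,0,0],[0,0,0]], hand=[-1,-1,-1,-1,-1])

```text
clock: 12.05
position: [0.5044, 0.2048, 0.0111]
ee_rot: [-0.002, 0.63, 0.776, -0.002]
contact_force: [-6.6, -1.0, 7.4]
width: 0.0238
gripper_force: 60.5
```

>>> apply_moves(xyz=[[0,0,0],[0,0,0],[0,0,0],[0,0,0],[0,0,0],[0,0,0]], rot=[[0,0,0],[0,0,0],[0,0,0],[0,0,0],[0,0,0],[0,0,0]], hand=[-0.3,-0.1,-0.1,-0.1,-0.1,-0.1])

```text
clock: 12.8
position: [0.5077, 0.2055, 0.011]
ee_rot: [0.0, 0.63, 0.776, 0.0]
contact_force: [-0.0, -0.8, 0.2]
width: 0.0383
gripper_force: 0.0
```

>>> apply_moves(xyz=[[0,0,-0.03],[0,0,-0.1],[0,0,-0.15],[0,0,-0.15],[0,0,-0.15],[0,0,-0.15],[0,0,0]], rot=[[0,0,0],[0,0,0],[0,0,0],[0,0,0],[0,0,0],[0,0,0],[0,0,0]], hand=[-0.1,-0.1,-0.1,-0.1,-0.1,-0.1,-0.1])

```text
clock: 13.68
position: [0.5099, 0.2061, 0.2349]
ee_rot: [0.003, 0.63, 0.776, 0.004]
contact_force: [-0.2, 0.3, -0.3]
width: 0.0381
gripper_force: 0.0
```

>>> apply_moves(xyz=[[-0.19,0,0],[-0.19,0,0],[-0.19,0,0],[-0.19,0,0],[-0.19,0,0],[0,0,0]], rot=[[0,0,0],[0,0,0],[0,0,0],[0,0,0],[0,0,0],[0,0,0]], hand=[-0.1,-0.1,-0.1,-0.1,-0.1,-0.1])

```text
clock: 14.42
position: [0.5663, -0.0774, 0.2288]
ee_rot: [-0.0, 0.632, 0.775, -0.001]
contact_force: [-0.5, 0.9, -0.0]
width: 0.0382
gripper_force: 0.0
```

```bash
cat > chk.py <<'E'
from meas import *
import sys
d=cam('top'); save(d,sys.argv[1],(100,150,220,245),6)
im,S,V=masks(d)
ct,m,_=contour((S<100)&(V>150),(690,764)); P=cast(d,up2uv(ct),.019); Q=cast(d,up2uv(ct),.0107)
near=np.array([.5055,.1995])
s=frame(P,near,.2067,[(-.013,-.05,.05),(.013,-.05,.025)],[(-.06,-.009,.009)],[(0,0),(0,1)])
b=frame(Q,near,.2067,[(.133,.039,.056)],[(.035,.02,.125),(.06,.02,.125)],[(1,0),(1,1)])
print('stock',s);print('blade',b)
# plate from all grey pieces within its old outline
A=np.concatenate([c[:,0] for c in cv2.findContours(((S<100)&(V>40)).astype(np.uint8),cv2.RETR_LIST,cv2.CHAIN_APPROX_NONE)[0]])
G=cast(d,up2uv(A),.008); o0=np.array([.5651,.2222]); a0=-1.3641
f=frame(G,o0,a0,[(-.1,-.04,.04),(.1,-.04,.04)],[(.05,-.097,-.09),(.05,-.015,.02)],[(0,0),(0,1)]); print('plate',f)
print('edge left/right of stock, bottom', edge(G,o0,a0,1,-.05,-.097,-.06), edge(G,o0,a0,1,-.05,.078,.097))
for o,a,_ in (s,b):
    h=f[0]+Rm(f[1])@[-.05,0]; print('hole in square',(h-o)@Rm(a)*1e3, 'stock ends in plate',[(((o+Rm(a)@[.013,y])-f[0])@Rm(f[1])*1e3).round(2) for y in(.055,-.055)])
E
python3 chk.py fin.png
```

```text
stock (array([0.50556613, 0.2005854 ]), np.float64(0.20645759163479072), [[(np.float64(0.67), np.float64(0.004)), (np.float64(-0.67), np.float64(-0.004))], [(np.float64(-0.0), np.float64(-0.004))]])
blade (array([0.50704293, 0.19970859]), np.float64(0.2102183848753569), [[(np.float64(-0.0), np.float64(-0.0254))], [(np.float64(0.54), np.float64(0.0028)), (np.float64(-0.54), np.float64(-0.0028))]])
plate (array([0.5701504 , 0.22321791]), np.float64(-1.366453309032398), [[(np.float64(-0.63), np.float64(-0.0012)), (np.float64(0.62), np.float64(0.0023))], [(np.float64(9.3), np.float64(0.1037)), (np.float64(-0.02), np.float64(-0.0021))]])
edge left/right of stock, bottom (np.float64(-0.0016061923849853706), np.float64(-0.05000104550288196), np.int64(42), np.float64(0.00026750789284658453)) (np.float64(0.02954447275467882), np.float64(-0.052535266605405646), np.int64(22), np.float64(0.0002569834252767751))
hole in square [67.95796717 58.91236946] stock ends in plate [array([-45.97, -54.95]), array([ 64.03, -54.72])]
hole in square [66.91772301 59.82205431] stock ends in plate [array([-44.86, -53.89]), array([ 65.14, -53.24])]
```

View pics/fin.png

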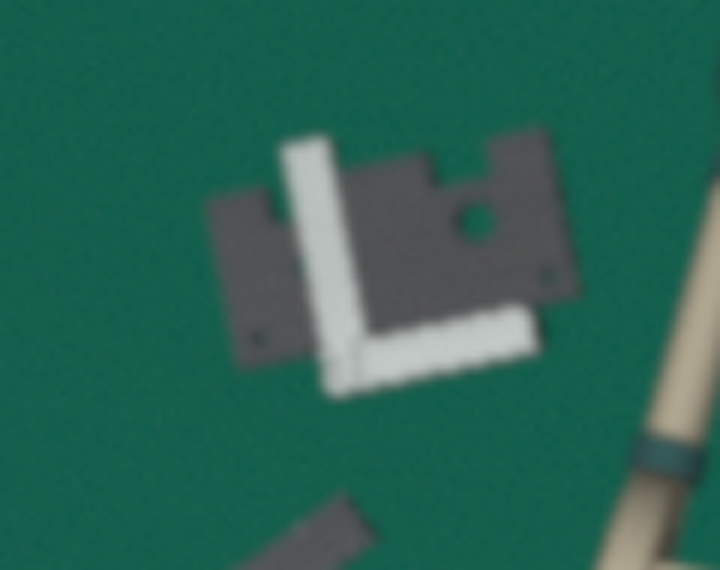

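In the final top view the stock's inner face lies along the plate's bottom edge. The blade covers the hole's place near (310,265), and the plate's edge is still at its original line (-50.0 mm). I'll take one last look from the side camera.

```bash
python3 - <<'E'
from meas import *
d=cam('scene'); save(d,'scnf.png',(270,190,400,290),6)
o=np.array([.5651,.2222]);a=-1.3641
for p in([-.05,-.05],[.07,-.05],[.1,-.05],[-.1,-.05],[-.05,0]): print(p,(proj(d,[*(o+Rm(a)@p),.008])+.5-[270,190])*6-.5)
s=status.get_state(); print(s['clock'],s['contact_force'])
E
```

```text
[-0.05, -0.05] [[535.10739767 361.36385206]]
[0.07, -0.05] [[303.46776235 265.8651543 ]]
[0.1, -0.05] [[248.00799385 243.00060583]]
[-0.1, -0.05] [[636.52864435 403.17706321]]
[-0.05, 0] [[501.5023446  440.77508558]]
14.525 [-0.37096039  0.04483986 -0.02555851]
```

View pics/scnf.png

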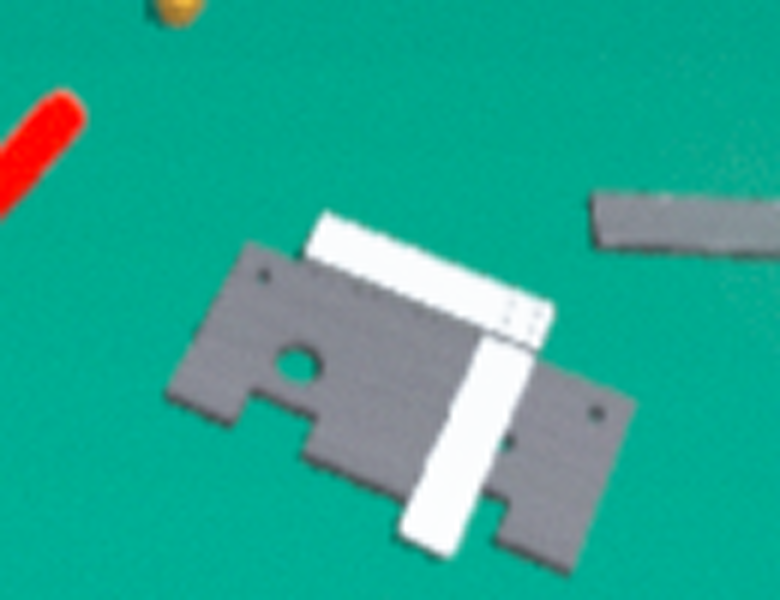

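The side view shows the stock flush along the edge from (305,262) to (540,350), with no gap. The blade's outer edge crosses the hole at (503,441), and the plate's corners are where they started. Handing in.

```bash
python3 -c "
from rig import job; print(job.sign_off())"
```

```text
the job is handed in; nothing more can be done
None
```

The job is handed in (sign-off gave no verdict): the square lies flat and released, its stock flush on the plate's straight edge to within measuring error and the blade's outer edge about 1 mm from the 10 mm hole's centre, with no measurable shift of the plate and no other object touched.

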